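# Open the enabling switch's cover with a blade and hold the plunger at its middle position

### The job

Put the blade of the wooden-handled opening knife into the notch under the front edge of the small switch box's steel cover, lever the cover up with it until it stands upright or leans back, and lay the knife down flat on the bench. Then press the spring-loaded plunger in the box with the closed fingertips to its middle position, half way down (about 7 mm), never near the bottom (that trips it), and finish while holding it there: do not let go. Leave the hardness block, the loupe and the eraser where they are.

Things in the scene. Friction and masses are not known exactly. Their poses are not given: they have to be found in the camera images.
- box: grey switch box, 90 (x) x 80 (y) x 22 mm, fixed to the bench, its flat top (deck) 22 mm above it; a foot plate 4 mm high, 30 wide stands out 11 mm at front and back. Origin: centre of its underside; x points from its front (which faces the robot, turned up to 0.4 rad) to the hinge at its back, z up
- cover_hinge (a point): hinge line of the cover at the box's back edge, 24 mm above the bench; axes as the box (hinge along y); does not move with the cover. The cover is a steel tray upside down, 90 x 80 mm, on the deck, its top 56 mm and its plate's underside 53 mm above the bench, walls 3 mm thick; upright, the plate stands 29 mm behind the hinge line
- cover_edge (a point): middle of the lower edge of the cover's front wall, 88.5 mm in front of the hinge; moves with the cover. When shut it is 29 mm above the bench: between it and the deck is a notch 7 mm high and 32 mm wide, open to the front, for the blade. Behind it the space is free for 19 mm, up to the plunger's collar.
- cover (a joint): angle of the cover, rad: 0 shut, 1.57 upright, 1.9 stop (leaning back, away from the robot). About 1.5 N up at the front edge lifts it; a stiff hinge (0.07 N m friction against about 0.04 N m of weight) keeps it where it is left
- plunger (a joint): travel of the plunger, m: 0 up, 0.014 fully down; 0.007 is the middle position. Spring: about 2.5 N to start it, 5.5 N at 0.007, 8.6 N at the bottom; it jumps back up when released
- plunger_top (a point): middle of the top of the plunger's black cap (26 mm across, 8 mm thick, under it a steel stem in a collar 30 mm across and 4 mm high); 48 mm above the bench when up, 8 mm in front of the box's centre; moves with it. Pressed straight down
- knife: opening knife, 154 mm long, 80 g, lying flat. Wooden handle 84 x 16 wide x 24 high mm with flat sides; origin: under the middle of the handle, 0 on the bench; x points along the knife to the blade tip, z up. Steel blade 12 mm wide (flat, level), 2.5 mm thick (1.6 at the last 5 mm), free length 65 mm, at mid height of the handle
- knife_tip (a point): tip of the knife's blade, 112 mm from the knife's origin along x and 12 mm above the handle's underside
- block: round steel hardness block, 50 mm across, 15 high; bystander; origin: centre of its underside
- loupe: black loupe, 40 mm across, 34 high; bystander; origin: centre of its underside
- eraser: rubber eraser in a sleeve, 45 x 23 x 13 mm; bystander; origin: centre of its underside
Things that resemble listed ones, but are neither listed nor needed, are in the scene too. Of the things that look like the box, the largest one is meant.

How it is judged:
By the outcome, as a careful person would: the job done as asked, in the order asked, and still so for the second after the job is handed in, while the arm keeps its last pose, push and grip.
It also fails if it takes over 72 s, if anything falls off the work surface, if the arm or the gripper's body presses on something with over 40 N, if the wrist force passes 120 N, or if a joint passes its speed limit or range.

### The arm

A 7-joint arm with a two-finger parallel gripper is mounted at the origin on a cart in front of the work surface, level with it; the furniture and walls round the work are solid. World frame = base frame: x ahead of the robot, y to its left, z up, the work surface at z = 0. Lengths are in m, angles in rad, forces in N, time in s.
With the tool pointing down it reaches from about 0.35 to 0.9 m from the base axis. Payload 8.1 kg.
Tool frame: the origin (TCP) lies on the mounting face of the last link; the fingertips stand 173 mm ahead of it and the grasp point (between the pads) lies 155 mm ahead of it; y points along the fingers, x is the direction in which the jaws open and shut, and the axes are right-handed (so a half turn about y gives the same grasp; the last joint's range is limited). The gripper opens to 85 mm and grips with 20 to 120 N. Pads are 22 mm wide; open, the fingers measure 114 mm over their backs; the gripper's body (76 mm by 85 mm) begins 54 mm behind the grasp point. The pads swing forward as they close: fully open they stand 13 mm farther back than shut.
Start: joints at [1.124, 0.434, 0.025, 1.573, -0.012, 1.134, -0.075], TCP at [0.211, -0.588, 0.405] pointing down, gripper open.
Joint ranges: [-2.62, 2.62], [-0.44, 2.09], [-1.27, 1.32], [0.08, 2.57], [-1.32, 4.46], [0.12, 2], [-2.74, 2.74]. Speed limits (rad/s): [2.22, 2.22, 3.01, 3.01, 3.14, 3.14, 3.14].

### API

Orientations are given as a unit quaternion [x, y, z, w].
In Python, from workcell import status, vision, r gives the robot as it stands.
- The arm moves only by the tool drive_tool, never from a script. Its argument "moves" is a list of rows, each an object of numbers: "tx", "ty", "tz": the shift along the tool's x, y, z in mm; "roll": the turn about the tool's y in units of 10 degrees (1.0 is 10 degrees). A call has 1 to 8 rows; each row is the pose to reach, as a shift and turn from the pose commanded when the call began, along the tool's axes at that moment; what a row does not reach only later rows make up. A row lasts 1/8 s, in which the tool goes at most 62.5 mm and 10.7 degrees, less where a joint would pass 70% of its speed; a pose out of reach is approached as far as the arm can. A call with a gripper value outside its range is refused whole. "gripper" is the opening, from 0 (shut) to 1 (fully open), set as the call begins (left out, the last holds). The fingers move at their own pace and stop on an object; "newtons" is the grip in N (left out, the last holds). Time passes only in rows, so rows that repeat a pose let the fingers close. It gives the time, the measured TCP pose, the force and the opening at its end, in the units of the state.
- status.sense(): the state, without advancing time (a new reading comes with each control period).
- vision.camera(name): name is "side" or "top"; returns the picture (420x560x3 uint8, blue, green, red); there is no depth.
- vision.get_calibration(name): a dict with "camera_matrix" (3x3 intrinsics, pixels), "k1" (the pictures are not rectified: a ray, as slopes to the right and down, at radius r is drawn at 1 + k1 r^2 times it, then the intrinsics apply), "R" (3x3) and "t" (3): a world point X has camera coordinates R X + t. Camera axes: x right, y down, z forward; pixel columns grow to the right and rows downward; lengths in m; the calibration is good to about 2 mm. A picture is of the moment at which its call begins. get_calibration takes no time and is no camera call.
- r.finish_job(): hands the job in, once; it reports no verdict.
The state is a dict: "time_s": time; "joint_positions": joint angles; "joint_vel": joint speeds; "joint_efforts": joint torques, N m; "position": TCP position; "eef_rot": TCP orientation; "contact_force": force on the tool from outside, world axes, zero at the start; "moment": the same for the moment, N m; "width": opening from 0.0 (shut) to 1.0 (fully open).
Only numpy, scipy, OpenCV 4.12 (cv2) and the standard library are available. Lean on these libraries where they do the work, as an engineer would, in place of code of your own. Each camera call takes 0.05 s, during which the arm holds its last target.

## Working session

There is one attempt and no reset: what is moved stays moved. The work goes in short steps, Python scripts to look and compute and a tool call to move; the robot and the scene stay as the last step left them, time stands still between calls to the robot, and variables do not carry over. Pictures are saved under pics/ and viewed, and the job is handed in when it is done.

Besides the shell and the picture viewer there is one more tool, called after "Call:" as name(argument=value, ...), one argument or row to a line, values as JSON. drive_tool: Moves the arm, as the interface text tells. Its arguments: {"type":"object","properties":{"moves":{"type":"array"},"gripper":{"type":"number"},"newtons":{"type":"number"}},"required":["moves"]}

```bash
ls; mkdir -p pics; python3 - <<'E'
from workcell import status, vision, r
import cv2,numpy as np
np.set_printoptions(precision=4,suppress=True)
s=status.sense()
for k,v in s.items(): print(k,np.array(v))
for n in ("side","top"):
    cv2.imwrite(f"pics/{n}0.png",vision.camera(n)); c=vision.get_calibration(n); print(n,c)
E
```

```text
pics
time_s 0.0
joint_positions [ 1.1244  0.4352  0.025   1.5741 -0.0116  1.134  -0.0751]
joint_vel [ 0.0005 -0.0015 -0.      0.0016  0.0007  0.0002  0.0014]
joint_efforts [ -0.0003 -67.0464   1.0254 -31.6208   0.0156   0.0126   0.    ]
position [ 0.2105 -0.5882  0.4039]
eef_rot [-0.5779  0.4076 -0.4067  0.5784]
contact_force [-0.0796 -0.1456 -0.4614]
moment [-0.0419  0.0247  0.0392]
width 0.9957476826549595
side {'camera_matrix': array([[470.6089,   0.    , 276.6972],
       [  0.    , 470.6089, 210.1013],
       [  0.    ,   0.    ,   1.    ]]), 'k1': -0.08478435006297759, 'R': array([[ 0.8021,  0.5971,  0.004 ],
       [ 0.5167, -0.6907, -0.5059],
       [-0.2993,  0.4078, -0.8626]]), 't': array([-0.4298, -0.3968,  1.2168])}
top {'camera_matrix': array([[431.35  ,   0.    , 278.7923],
       [  0.    , 431.35  , 207.7263],
       [  0.    ,   0.    ,   1.    ]]), 'k1': -0.0410721700127248, 'R': array([[ 0.0045, -0.9998,  0.0181],
       [-0.9901, -0.007 , -0.1403],
       [ 0.1404, -0.0173, -0.9899]]), 't': array([-0.1555,  0.6529,  0.9054])}
```

View pics/side0.png

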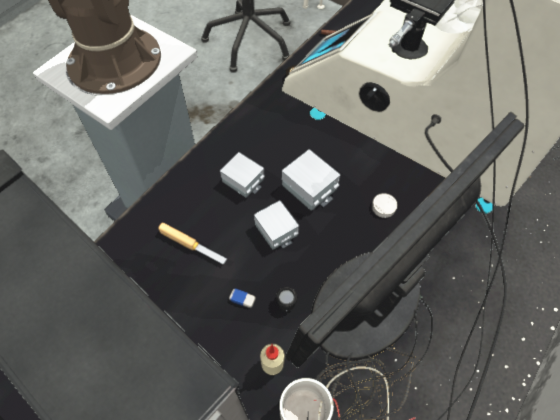

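View pics/top0.png

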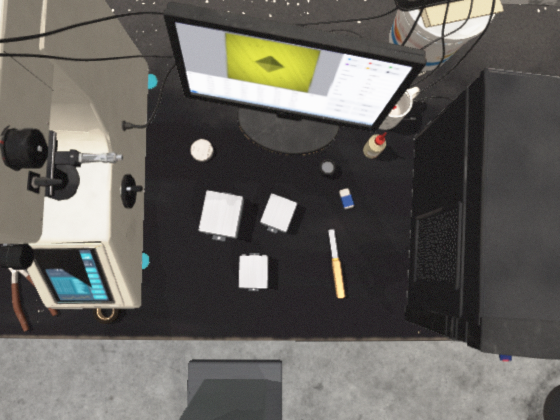

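```bash
python3 - <<'E'
from scipy.spatial.transform import Rotation as R
print(R.from_quat([-0.5779,0.4076,-0.4067,0.5784]).as_matrix().round(3))
E
```

```text
[[ 0.337 -0.001  0.942]
 [-0.942  0.001  0.337]
 [-0.001 -1.    -0.   ]]
```

```bash
cat > h.py <<'E'
import cv2,numpy as np
from workcell import status, vision, r
from scipy.spatial.transform import Rotation as Ro
from scipy.optimize import least_squares
np.set_printoptions(precision=4,suppress=True)
C={n:vision.get_calibration(n) for n in("side","top")}
def proj(n,X):
    c=C[n];X=np.atleast_2d(X).astype(float)
    p,_=cv2.projectPoints(X,cv2.Rodrigues(np.array(c["R"]))[0],np.array(c["t"]),np.array(c["camera_matrix"]),np.array([c["k1"],0,0,0.]))
    return p[:,0]
def ray(n,uv):
    c=C[n];R=np.array(c["R"]);t=np.array(c["t"])
    u=cv2.undistortPoints(np.array([[uv]],float),np.array(c["camera_matrix"]),np.array([c["k1"],0,0,0.]))[0,0]
    return -R.T@t, R.T@np.array([u[0],u[1],1])
def atz(n,uv,z):
    o,d=ray(n,uv); return o+d*(z-o[2])/d[2]
def tri(ps,pt):
    f=lambda X: np.r_[proj("side",X)[0]-ps,proj("top",X)[0]-pt]
    s=least_squares(f,atz("top",pt,0.03)); return s.x,np.sqrt((s.fun**2).mean())
def crop(img,name,u0,v0,w,h,k):
    o=cv2.resize(img[v0:v0+h,u0:u0+w],None,fx=k,fy=k,interpolation=cv2.INTER_CUBIC)
    cv2.imwrite("pics/"+name,o)
def snap(tag):
    o={}
    for n in("side","top"):
        o[n]=vision.camera(n); cv2.imwrite(f"pics/{tag}_{n}.png",o[n])
    return o
E
python3 - <<'E'
from h import *
s=cv2.imread("pics/side0.png");t=cv2.imread("pics/top0.png")
crop(s,"c_s.png",210,135,135,120,5)
crop(t,"c_t.png",185,180,120,120,5)
crop(s,"c_ks.png",150,215,80,60,8)
crop(t,"c_kt.png",310,220,60,85,7)
E
```

```text
(no output)
```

View pics/c_s.png

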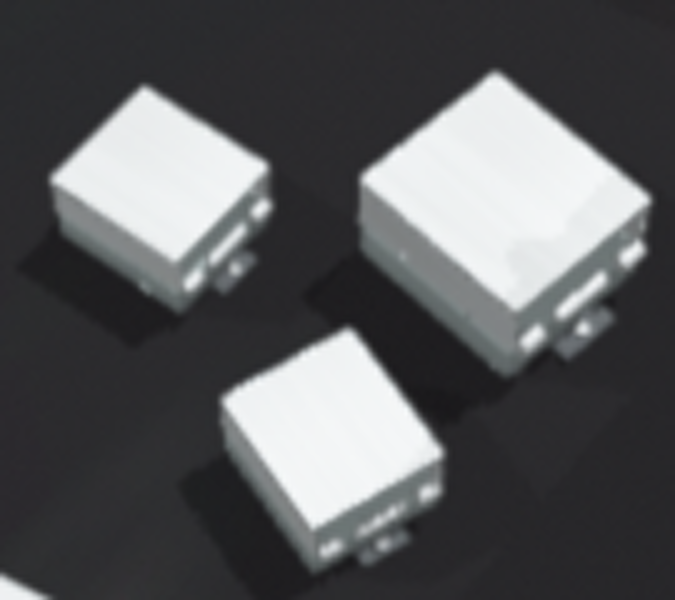

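View pics/c_t.png

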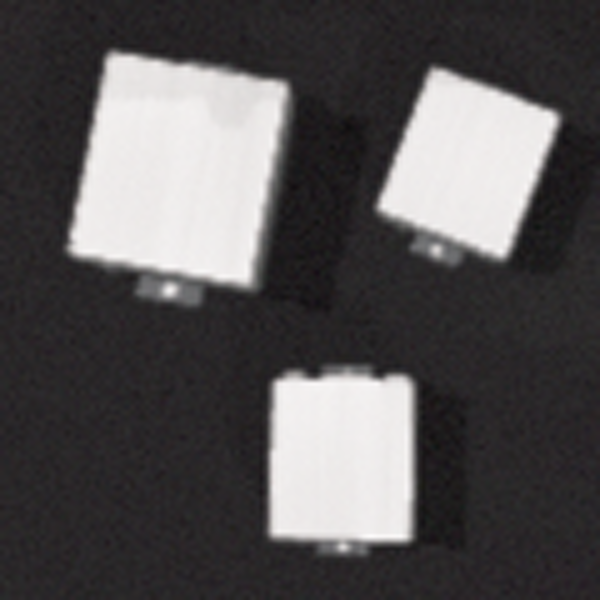

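View pics/c_ks.png

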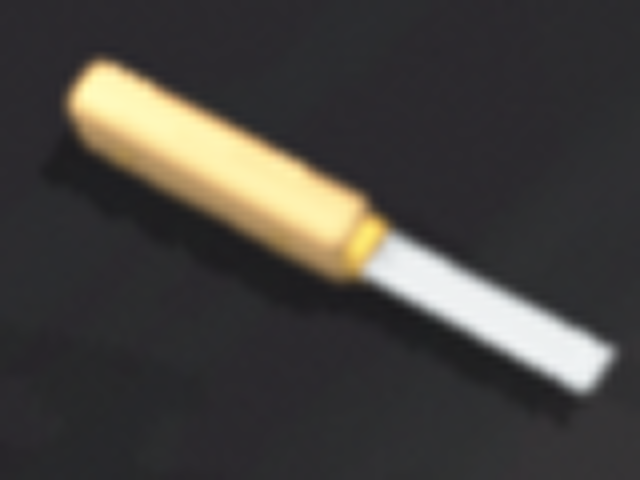

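View pics/c_kt.png

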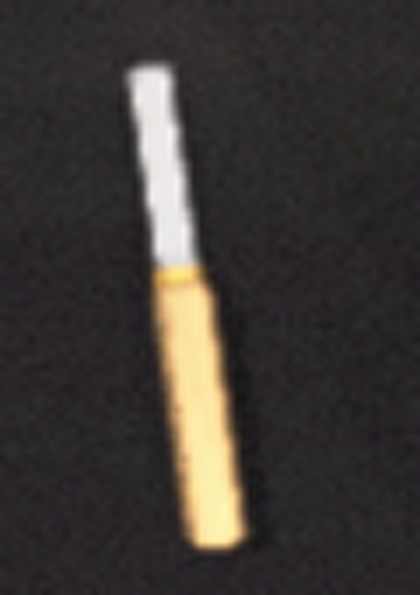

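```bash
python3 - <<'E'
from h import *
f=lambda p,k,o:(np.array(p)+.5)/k-.5+np.array(o)
S=lambda p:f(p,5,(210,135)); T=lambda p:f(p,5,(185,180))
print("cams",[ray(n,(280,210))[0] for n in C])
# cover corners: FL(front-left),FR,BR,BL   top img: front = bottom rows; left = left
pr={"FL":((495,72),(70,254)),"FR":((361,180),(255,289)),"BR":((515,308),(290,82)),"BL":((651,200),(107,53))}
P={}
for k,(a,b) in pr.items():
    P[k],e=tri(S(a),T(b)); print(k,P[k],e)
c=sum(P.values())/4; 
d=(P["BR"]+P["BL"]-P["FR"]-P["FL"])/2; w=(P["FL"]+P["BL"]-P["FR"]-P["BR"])/2
print("box c",c,"len",np.hypot(*d[:2]),"w",np.hypot(*w[:2]),"yaw",np.arctan2(d[1],d[0]),np.arctan2(-w[0],w[1]))
KS=lambda p:f(p,8,(150,215)); KT=lambda p:f(p,7,(310,220))
tipS=(601,370);tipT=(150,68)
t1,e=tri(KS(tipS),KT(tipT)); print("tip",t1,e)
b1,e=tri(KS((378,252)),KT((176,266))); print("blade root",b1,e)
h1,e=tri(KS((100,66)),KT((215,546))); print("handle end approx",h1,e)
print("handle end top z24", atz("top",KT((214,540)),.024), "front end top", atz("top",KT((185,283)),.024))
d=t1-b1; print("knife yaw",np.arctan2(d[1],d[0]),"len",np.linalg.norm(d))
E
```

```text
cams [array([ 0.914 , -0.5137,  0.8506]), array([ 0.52  , -0.1353,  0.9908])]
FL [0.6023 0.0226 0.0561] 0.24106588456091035
FR [ 0.5886 -0.0568  0.0549] 0.662440182784574
BR [ 0.6776 -0.0721  0.0605] 0.11209036528416269
BL [0.6909 0.009  0.0536] 0.016792490639655468
box c [ 0.6398 -0.0243  0.0563] len 0.08993521382196938 w 0.08137132303375609 yaw -0.1617106210048256 -0.1663193871721681
tip [ 0.6105 -0.2707  0.0141] 0.3022488451431452
blade root [ 0.546  -0.2789  0.0136] 0.1234791019956864
handle end approx [ 0.4593 -0.2868  0.0255] 0.8165176774711959
handle end top z24 [ 0.4594 -0.2887  0.024 ] front end top [ 0.5401 -0.2805  0.024 ]
knife yaw 0.12647026088551425 len 0.0649864473986511
```

```bash
cat >> h.py <<'E'
def rel(p,yaw=None,s=None):
    s=s or status.sense(); R=Ro.from_quat(s["eef_rot"]).as_matrix()
    y0=np.arctan2(R[1,2],R[0,2]); d=R.T@(np.array(p)-np.array(s["position"]))*1000
    out=dict(tx=d[0],ty=d[1],tz=d[2],roll=0 if yaw is None else np.degrees(y0-yaw)/10)
    print({k:round(float(v),2) for k,v in out.items()},"yaw0",round(y0,4),"t",round(s["time_s"],2)); return out
E
python3 -c "
from h import *
rel([.4992,-.2838,.28],.113); rel([.4992,-.2838,.177],.113)"
```

```text
{'tx': -189.18, 'ty': 124.23, 'tz': 374.35, 'roll': 1.32} yaw0 0.3438 t 0.1
{'tx': -189.03, 'ty': 227.23, 'tz': 374.36, 'roll': 1.32} yaw0 0.3438 t 0.1
```

```bash
python3 -c "
from h import *
for p in ([0,0,0],[.21,-.588,.405],[.21,-.588,.232],[.21,-.588,0]):
  print(p,proj('top',p),proj('side',p))
for px in ((415,200),(410,318),(345,340),(0,335)): print(px,atz('top',px,0))
t=cv2.imread('pics/top0.png');crop(t,'tw_t.png',390,50,170,320,1.8) if 0 else cv2.imwrite('pics/tw_t.png',cv2.resize(t[50:370,390:560],None,fx=1.8,fy=1.8))
s=cv2.imread('pics/side0.png');cv2.imwrite('pics/tw_s.png',cv2.resize(s[130:420,0:300],None,fx=2,fy=2))
"
```

```text
[0, 0, 0] [[206.3839 511.7638]] [[113.728   59.6492]]
[0.21, -0.588, 0.405] [[611.2222 503.6556]] [[-180.7668  144.9393]]
[0.21, -0.588, 0.232] [[534.8582 451.5171]] [[-101.2853  210.414 ]]
[0.21, -0.588, 0] [[473.0204 409.0298]] [[-26.1532 268.3841]]
(415, 200) [ 0.6811 -0.4726  0.    ]
(410, 318) [ 0.4103 -0.451   0.    ]
(345, 340) [ 0.3623 -0.3023  0.    ]
(0, 335) [0.3671 0.473  0.    ]
```

View pics/tw_t.png

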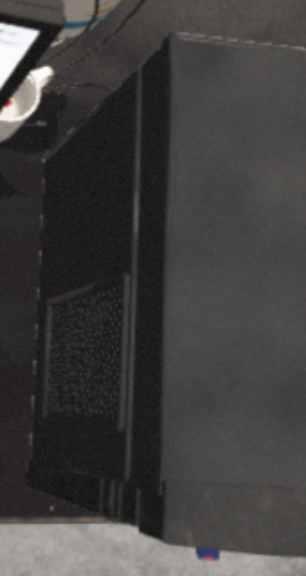

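View pics/tw_s.png

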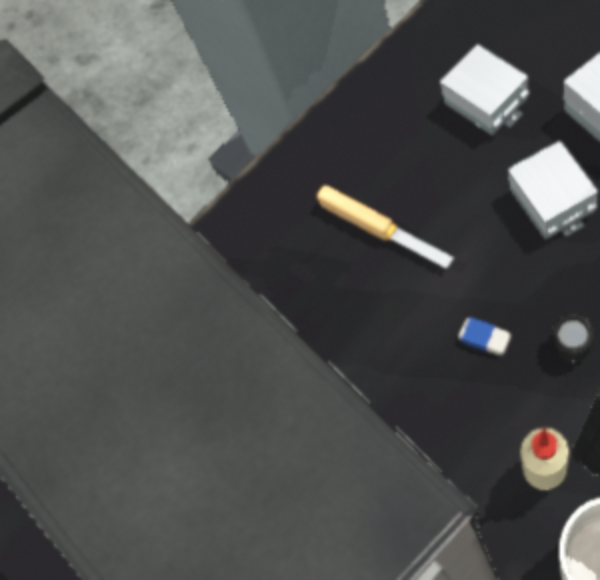

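```bash
python3 -c "
from h import *
print(tri(np.array([236,383.]),np.array([485.5,68.])), tri(np.array([5,151.]),np.array([468,347.])),tri(np.array([22,172.]),np.array([468,347.])))
"
```

```text
(array([ 0.8323, -0.4686,  0.3677]), np.float64(0.2736176655220828)) (array([ 0.4056, -0.4238,  0.3642]), np.float64(3.401280176223876)) (array([ 0.4055, -0.4314,  0.3242]), np.float64(2.4909866653315476))
```

```bash
python3 -c "
from h import *
rel([.25,-.33,.38],.2);rel([.37,-.29,.33],.113); rel([.4992,-.2838,.28],.113)"
```

```text
{'tx': -229.81, 'ty': 24.32, 'tz': 124.14, 'roll': 0.82} yaw0 0.3438 t 0.1
{'tx': -226.96, 'ty': 74.3, 'tz': 250.61, 'roll': 1.32} yaw0 0.3438 t 0.1
{'tx': -189.18, 'ty': 124.23, 'tz': 374.35, 'roll': 1.32} yaw0 0.3438 t 0.1
```

Call:
drive_tool(
  moves=[
    {"tx":-55,"ty":5,"tz":30,"roll":0.2},
    {"tx":-110,"ty":10,"tz":60,"roll":0.4},
    {"tx":-165,"ty":15,"tz":90,"roll":0.6},
    {"tx":-220,"ty":24,"tz":120,"roll":0.8},
    {"tx":-228,"ty":45,"tz":175,"roll":1.1},
    {"tx":-227,"ty":70,"tz":230,"roll":1.32},
    {"tx":-218,"ty":90,"tz":285,"roll":1.32},
    {"tx":-205,"ty":110,"tz":335,"roll":1.32},
  ],
  gripper=1,
)

```text
time_s: 1.1
position: [0.4587, -0.2816, 0.2939]
eef_rot: [-0.528, 0.471, -0.471, 0.528]
contact_force: [1.3, -0.2, 0.3]
width: 1.004
```

```bash
python3 -c "
from h import *
rel([.4992,-.2838,.22],.113);rel([.4992,-.2838,.177],.113)"
```

```text
{'tx': 6.84, 'ty': 73.86, 'tz': 39.95, 'roll': 0.01} yaw0 0.1142 t 1.1
{'tx': 6.85, 'ty': 116.86, 'tz': 39.96, 'roll': 0.01} yaw0 0.1142 t 1.1
```

Call:
drive_tool(
  moves=[
    {"tx":4,"ty":15,"tz":28},
    {"tx":7,"ty":40,"tz":40},
    {"tx":7,"ty":74,"tz":40},
    {"tx":7,"ty":74,"tz":40},
  ],
)

```text
validation failed for argument at $.mo...
```

```bash
python3 -c "
from h import *
o=snap('a'); crop(o['side'],'a_cs.png',110,150,140,130,5); crop(o['top'],'a_ct.png',290,190,110,120,5)
rel([.4992,-.2838,.22],.113);rel([.4992,-.2838,.177],.113)"
```

```text
{'tx': 8.3, 'ty': 72.31, 'tz': 36.9, 'roll': 0.03} yaw0 0.1189 t 1.2
{'tx': 8.4, 'ty': 115.31, 'tz': 36.87, 'roll': 0.03} yaw0 0.1189 t 1.2
```

View pics/a_cs.png

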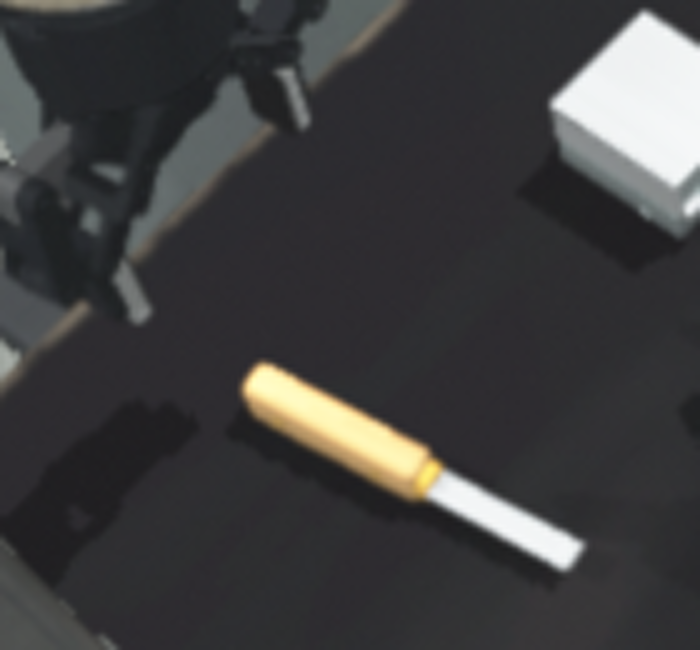

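View pics/a_ct.png

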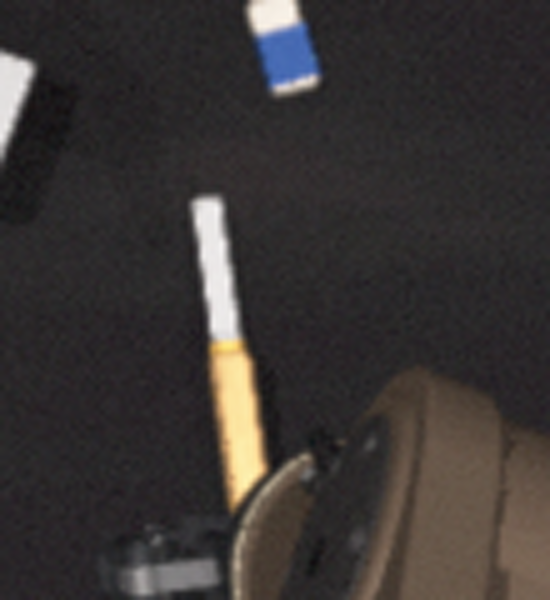

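The pictures show the gripper short of the knife's tail (crop 260,380), with the knife undisturbed. The call was refused, probably because each row needs all four keys.

Call:
drive_tool(
  moves=[
    {"tx":4,"ty":15,"tz":28,"roll":0},
    {"tx":8,"ty":40,"tz":37,"roll":0},
    {"tx":8,"ty":72,"tz":37,"roll":0},
    {"tx":8,"ty":72,"tz":37,"roll":0},
  ],
)

```text
time_s: 1.7
position: [0.4932, -0.286, 0.2207]
eef_rot: [0.528, -0.473, 0.469, -0.527]
contact_force: [-0.5, -0.1, 0.3]
width: 0.999
```

```bash
python3 -c "
from h import *
o=snap('b'); crop(o['side'],'b_cs.png',110,150,140,130,5)
print(status.sense()['position'])
rel([.4992,-.2838,.177],.113)"
```

```text
[ 0.4944 -0.2865  0.2233]
{'tx': -2.14, 'ty': 46.28, 'tz': 5.04, 'roll': 0.0} yaw0 0.113 t 1.8
```

View pics/b_cs.png

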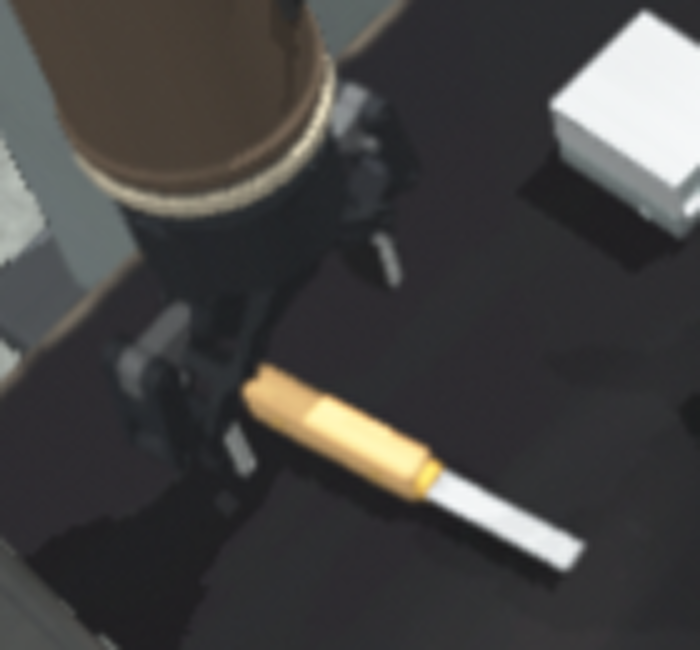

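Call:
drive_tool(
  moves=[
    {"tx":-2,"ty":15,"tz":5,"roll":0},
    {"tx":-2,"ty":30,"tz":5,"roll":0},
    {"tx":-2,"ty":30,"tz":5,"roll":0},
    {"tx":-2,"ty":30,"tz":5,"roll":0},
  ],
)

```text
time_s: 2.3
position: [0.4993, -0.2838, 0.1926]
eef_rot: [0.528, -0.471, 0.471, -0.527]
contact_force: [0.4, 0.1, 0.1]
width: 0.996
```

```bash
python3 -c "
from h import *
print(status.sense()['position'],status.sense()['joint_vel'])
rel([.4992,-.2838,.177],.113)"
```

```text
[ 0.4993 -0.2838  0.1926] [ 0.0001 -0.011   0.0019 -0.0065  0.0004 -0.0001 -0.0031]
{'tx': -0.03, 'ty': 15.64, 'tz': -0.1, 'roll': 0.0} yaw0 0.1133 t 2.3
```

Call:
drive_tool(
  moves=[
    {"tx":0,"ty":8,"tz":0,"roll":0},
    {"tx":0,"ty":15.5,"tz":0,"roll":0},
    {"tx":0,"ty":15.5,"tz":0,"roll":0},
  ],
)

```text
time_s: 2.68
position: [0.499, -0.2836, 0.1764]
eef_rot: [0.528, -0.471, 0.47, -0.527]
contact_force: [-0.1, -0.0, 0.2]
width: 1.003
```

Call:
drive_tool(
  moves=[
    {"tx":0,"ty":0,"tz":0,"roll":0},
    {"tx":0,"ty":0,"tz":0,"roll":0},
    {"tx":0,"ty":0,"tz":0,"roll":0},
    {"tx":0,"ty":0,"tz":0,"roll":0},
    {"tx":0,"ty":0,"tz":0,"roll":0},
    {"tx":0,"ty":0,"tz":0,"roll":0},
  ],
  gripper=0,
  newtons=90,
)

```text
time_s: 3.42
position: [0.4995, -0.2839, 0.1776]
eef_rot: [-0.527, 0.471, -0.471, 0.528]
contact_force: [-0.4, 0.1, 6.5]
width: 0.162
```

```bash
python3 -c "
from h import *
o=snap('c'); crop(o['side'],'c_cs.png',110,150,140,130,5)
s=status.sense();print(s['position'],s['width'],s['contact_force'])"
```

```text
[ 0.4995 -0.2839  0.1777] 0.16350997467957765 [-1.0112  0.487   4.9271]
```

View pics/c_cs.png

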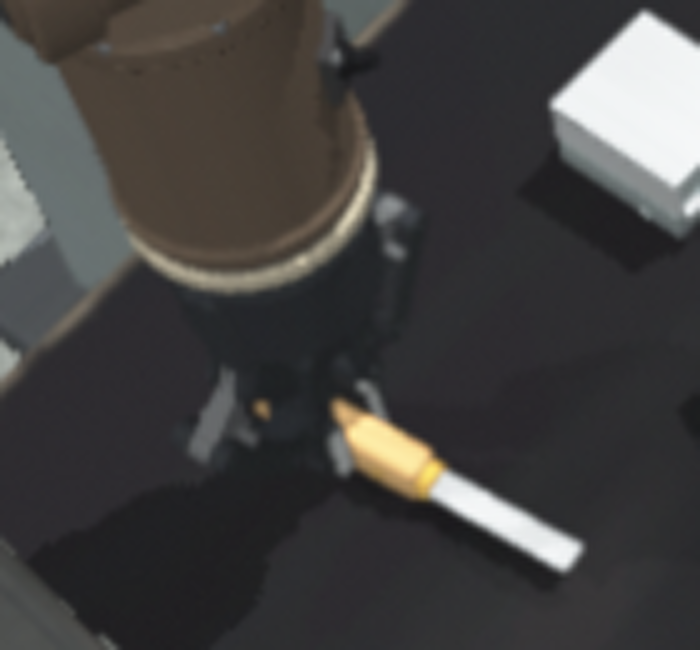

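```bash
python3 -c "
from h import *
rel([.4995,-.2839,.27],.113);rel([.46,-.14,.27],-.03);rel([.445,.008,.27],-.164)"
```

```text
{'tx': 0.07, 'ty': -92.34, 'tz': 0.05, 'roll': 0.0} yaw0 0.1132 t 3.52
{'tx': -147.38, 'ty': -92.42, 'tz': -22.94, 'roll': 0.82} yaw0 0.1132 t 3.52
{'tx': -296.12, 'ty': -92.48, 'tz': -21.12, 'roll': 1.59} yaw0 0.1132 t 3.52
```

Call:
drive_tool(
  moves=[
    {"tx":0,"ty":-20,"tz":0,"roll":0},
    {"tx":0,"ty":-55,"tz":0,"roll":0},
    {"tx":-10,"ty":-90,"tz":-5,"roll":0.1},
    {"tx":-60,"ty":-92,"tz":-15,"roll":0.4},
    {"tx":-115,"ty":-92,"tz":-23,"roll":0.7},
    {"tx":-175,"ty":-92,"tz":-23,"roll":1.0},
    {"tx":-235,"ty":-92,"tz":-22,"roll":1.3},
    {"tx":-285,"ty":-92,"tz":-21,"roll":1.59},
  ],
)

```text
time_s: 4.53
position: [0.4457, -0.0007, 0.2693]
eef_rot: [-0.457, 0.539, -0.539, 0.457]
contact_force: [1.7, 0.2, -1.4]
width: 0.167
```

Call:
drive_tool(
  moves=[
    {"tx":-10,"ty":0,"tz":0,"roll":0},
    {"tx":-10,"ty":0,"tz":0,"roll":0},
    {"tx":-10,"ty":0,"tz":0,"roll":0},
  ],
)

```text
time_s: 4.9
position: [0.448, 0.0054, 0.2691]
eef_rot: [0.457, -0.54, 0.54, -0.457]
contact_force: [-0.2, 0.0, -1.4]
width: 0.167
```

```bash
python3 -c "
from h import *
o=snap('d'); crop(o['side'],'d_cs.png',190,80,160,130,5);crop(o['top'],'d_ct.png',170,180,140,120,5)
s=status.sense();print(s['position'],s['width'],s['contact_force'],s['moment'])
rel([.4602,.0054,.1912],-.164)"
```

```text
[0.448  0.0053 0.2691] 0.1566160935305026 [-0.8598 -0.3453 -1.2062] [-0.0292  0.0537  0.0175]
{'tx': -2.13, 'ty': 77.89, 'tz': 12.05, 'roll': -0.02} yaw0 -0.1668 t 5.0
```

View pics/d_cs.png

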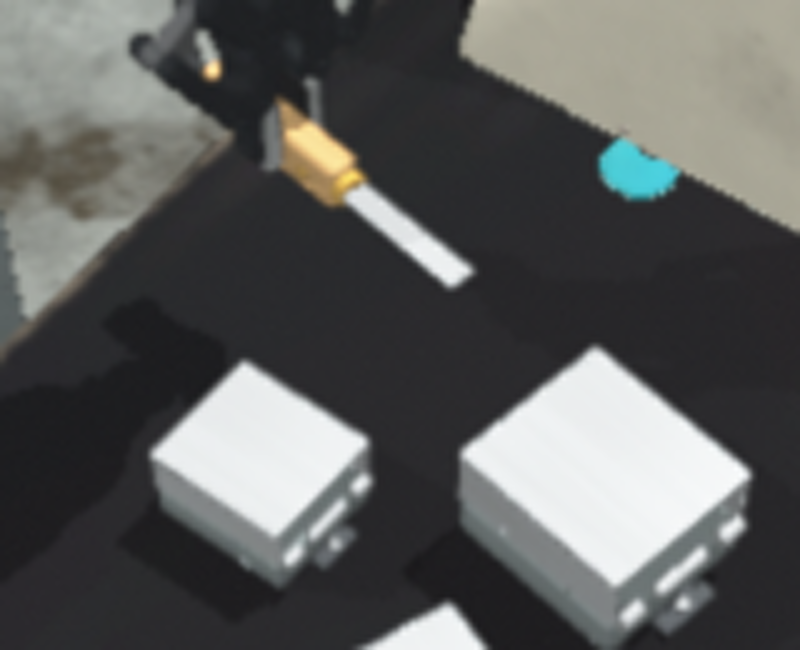

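View pics/d_ct.png

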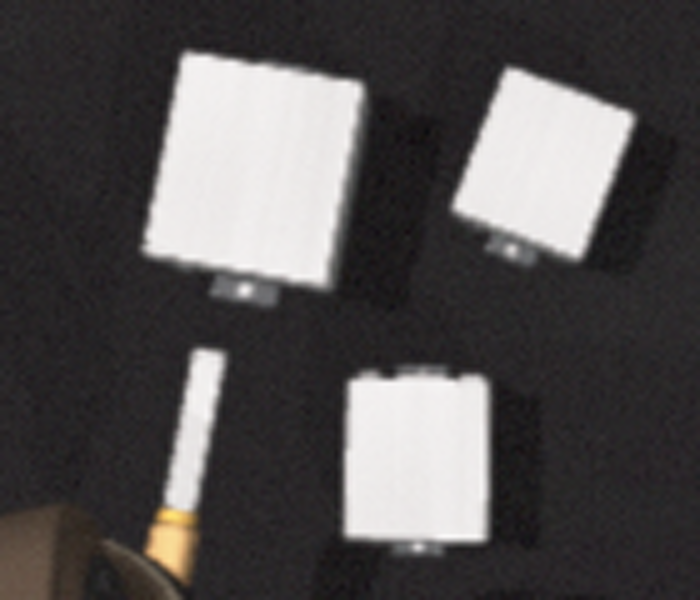

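The knife is held level and straight; its tip is at crop (461,278) in the side view and (209,350) in the top view.

```bash
python3 -c "
from h import *
f=lambda p,o:(np.array(p)+.5)/5-.5+np.array(o)
s=status.sense();p=np.array(s['position']);R=Ro.from_quat(s['eef_rot']).as_matrix()
for a,b in (((461,279),(209,350)),((356,190),(180,511))):
  t,e=tri(f(a,(190,80)),f(b,(170,180))); print(t,e,'tool',R.T@(t-p)*1000)
"
```

```text
[ 0.5583 -0.0134  0.1042] 0.024903479182020124 tool [  0.0448 164.8383 111.8751]
[ 0.4941 -0.0023  0.1043] 0.4378260610229025 tool [ -0.2088 164.7737  46.7367]
```

Call:
drive_tool(
  moves=[
    {"tx":-2,"ty":30,"tz":6,"roll":-0.02},
    {"tx":-2,"ty":65,"tz":12,"roll":-0.02},
    {"tx":-2,"ty":78,"tz":12,"roll":-0.02},
    {"tx":-2,"ty":78,"tz":12,"roll":-0.02},
    {"tx":-2,"ty":78,"tz":12,"roll":-0.02},
  ],
)

```text
time_s: 5.62
position: [0.4603, 0.0067, 0.1921]
eef_rot: [0.458, -0.538, 0.539, -0.458]
contact_force: [0.0, 0.1, -1.4]
width: 0.163
```

```bash
python3 -c "
from h import *
o=snap('e'); crop(o['side'],'e_cs.png',240,120,110,90,7);crop(o['top'],'e_ct.png',180,180,90,90,6)
s=status.sense();print(s['position'],s['contact_force'],s['moment'])
rel([.4602,.0054,.1912],-.164)"
```

```text
[0.4604 0.0069 0.1922] [-0.1868  0.5939 -0.5923] [ 0.0308 -0.036  -0.0465]
{'tx': 1.49, 'ty': 1.0, 'tz': 0.05, 'roll': 0.02} yaw0 -0.1608 t 5.72
```

View pics/e_cs.png

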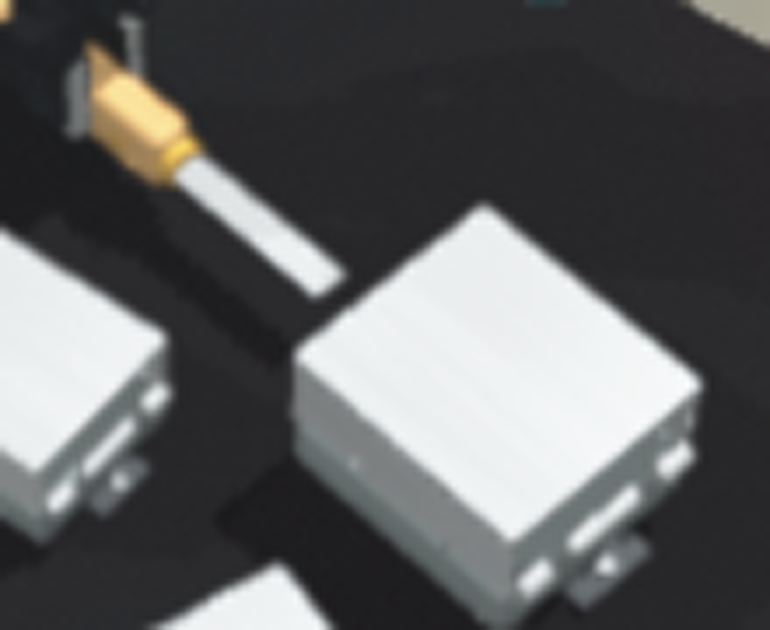

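View pics/e_ct.png

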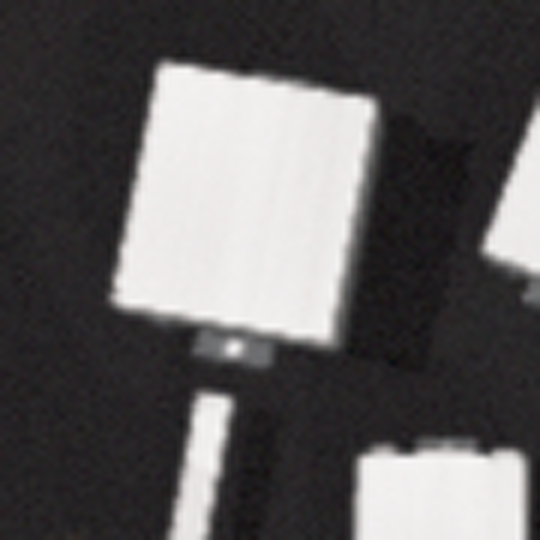

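Call:
drive_tool(
  moves=[
    {"tx":1.5,"ty":1,"tz":6,"roll":0},
    {"tx":1.5,"ty":1,"tz":13,"roll":0},
    {"tx":1.5,"ty":1,"tz":20,"roll":0},
    {"tx":1.5,"ty":1,"tz":25,"roll":0},
    {"tx":1.5,"ty":1,"tz":30,"roll":0},
    {"tx":1.5,"ty":1,"tz":30,"roll":0},
  ],
)

```text
time_s: 6.48
position: [0.4898, 0.0006, 0.1901]
eef_rot: [0.458, -0.539, 0.539, -0.458]
contact_force: [-0.7, 0.5, -1.1]
width: 0.162
```

Call:
drive_tool(
  moves=[
    {"tx":0,"ty":-0.7,"tz":4,"roll":0},
    {"tx":0,"ty":-0.7,"tz":8,"roll":0},
    {"tx":0,"ty":-0.7,"tz":11,"roll":0},
    {"tx":0,"ty":-0.7,"tz":11,"roll":0},
  ],
)

```text
time_s: 6.98
position: [0.5006, -0.0011, 0.1909]
eef_rot: [0.458, -0.538, 0.539, -0.458]
contact_force: [-0.4, 0.1, -1.2]
width: 0.162
```

```bash
python3 -c "
from h import *
o=snap('f'); crop(o['side'],'f_cs.png',240,120,110,90,7);crop(o['top'],'f_ct.png',180,180,90,90,6)
s=status.sense();p=np.array(s['position']);R=Ro.from_quat(s['eef_rot']).as_matrix()
t=p+R@[0,.1655,.112];print(p,t,s['contact_force'],s['moment'])
u=np.array([np.cos(-.164),np.sin(-.164)]);d=t[:2]-[.6398,-.0243]
print('tip in box',d@u*1000,(-d[0]*u[1]+d[1]*u[0])*1000)"
```

```text
[ 0.5002 -0.0011  0.1908] [ 0.6107 -0.0191  0.0253] [-0.4923 -0.3501 -1.6192] [-0.0095  0.0438  0.0468]
tip in box -29.53031501658756 0.40574983360936245
```

View pics/f_cs.png

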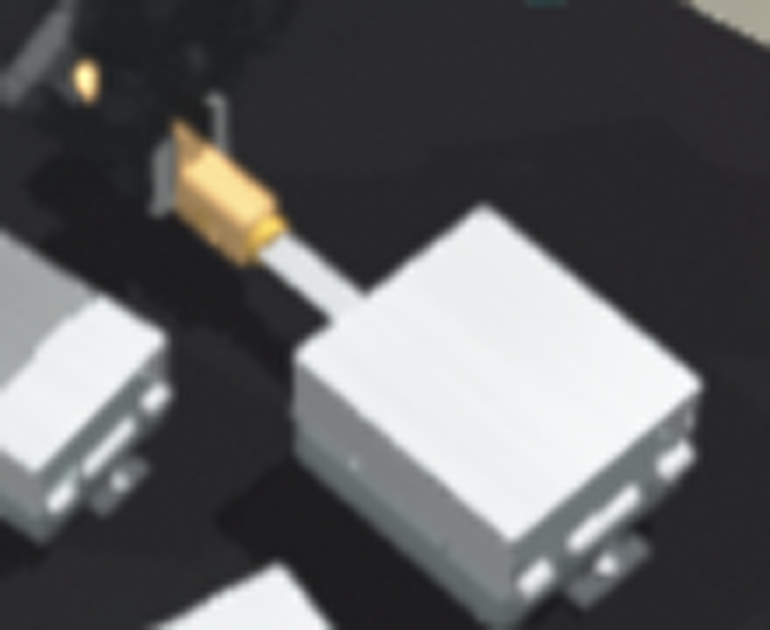

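View pics/f_ct.png

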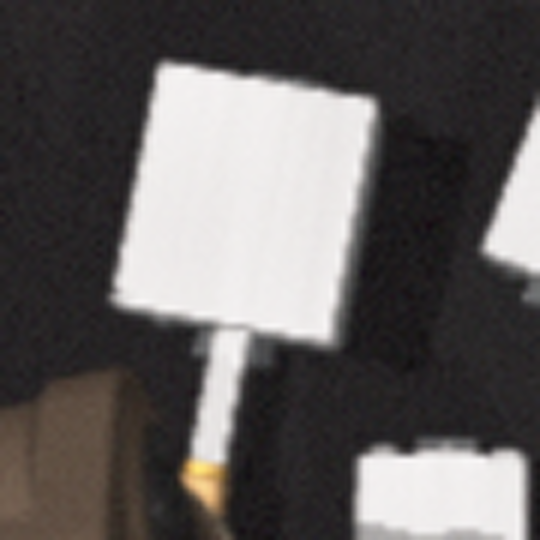

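```bash
python3 -c "
import numpy as np
for th in (0,.1,.2,.3,.4,.5,.6,.7,.8,.9,1.0):
  c,s=np.cos(th),np.sin(th); L=12.5+max(0,th-.4)/.6*12
  X=45-87*c+5*s+L; Z=24+5*c+87*s-1.25
  print(th, 'tz',round(X+29.5,1),'ty',round(-(Z-25.3),1))
"
```

```text
0 tz 0.0 ty -2.4
0.1 tz 0.9 ty -11.1
0.2 tz 2.7 ty -19.6
0.3 tz 5.4 ty -27.9
0.4 tz 8.8 ty -35.9
0.5 tz 15.0 ty -43.5
0.6 tz 22.0 ty -50.7
0.7 tz 29.7 ty -57.3
0.8 tz 38.0 ty -63.3
0.9 tz 46.8 ty -68.7
1.0 tz 56.2 ty -73.4
```

Call:
drive_tool(
  moves=[
    {"tx":0,"ty":-3,"tz":0,"roll":0},
    {"tx":0,"ty":-7,"tz":0.4,"roll":0},
    {"tx":0,"ty":-11,"tz":1,"roll":0},
    {"tx":0,"ty":-15,"tz":2,"roll":0},
    {"tx":0,"ty":-19.5,"tz":2.7,"roll":0},
    {"tx":0,"ty":-24,"tz":4,"roll":0},
    {"tx":0,"ty":-28,"tz":5.4,"roll":0},
    {"tx":0,"ty":-28,"tz":5.4,"roll":0},
  ],
)

```text
time_s: 8.07
position: [0.506, -0.002, 0.2193]
eef_rot: [0.458, -0.538, 0.539, -0.459]
contact_force: [0.3, 0.3, 0.2]
width: 0.164
```

```bash
cat >> h.py <<'E'
def tip():
    s=status.sense();p=np.array(s['position']);R=Ro.from_quat(s['eef_rot']).as_matrix()
    t=p+R@[0,.1655,.112];u=np.array([np.cos(-.164),np.sin(-.164)]);d=t[:2]-[.6398,-.0243]
    print('t',s['time_s'],'tip in box',(d@u*1000).round(1),((-d[0]*u[1]+d[1]*u[0])*1000).round(1),(t[2]*1000).round(1),np.array(s['contact_force']))
E
python3 -c "
from h import *
o=snap('g'); crop(o['side'],'g_cs.png',240,120,110,90,7);tip()"
```

```text
t 8.175 tip in box -23.8 0.6 53.6 [ 0.466   0.2538 -1.0962]
```

View pics/g_cs.png

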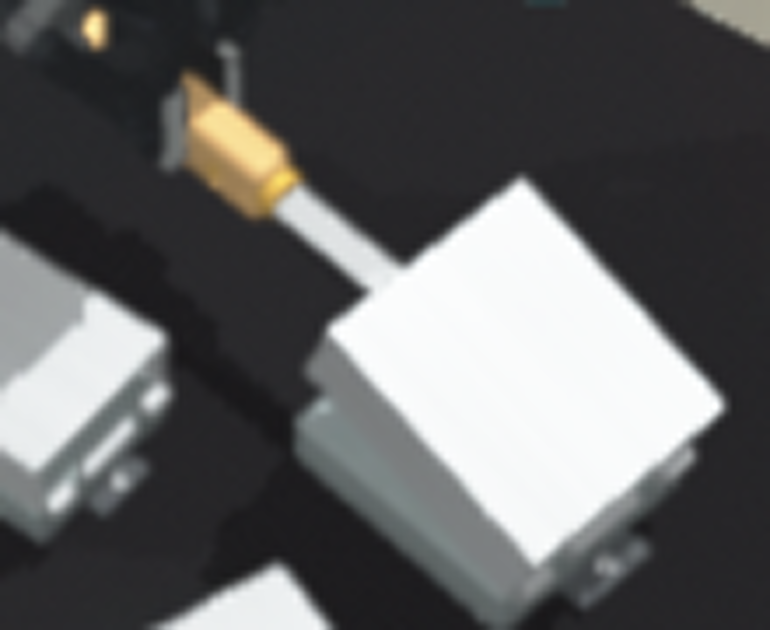

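Call:
drive_tool(
  moves=[
    {"tx":0,"ty":-4,"tz":1.6,"roll":0},
    {"tx":0,"ty":-8,"tz":3.4,"roll":0},
    {"tx":0,"ty":-12,"tz":6,"roll":0},
    {"tx":0,"ty":-15.5,"tz":9.5,"roll":0},
    {"tx":0,"ty":-19,"tz":13,"roll":0},
    {"tx":0,"ty":-23,"tz":16.5,"roll":0},
    {"tx":0,"ty":-29.5,"tz":24,"roll":0},
    {"tx":0,"ty":-29.5,"tz":24,"roll":0},
  ],
)

```text
time_s: 9.18
position: [0.5304, -0.006, 0.2491]
eef_rot: [0.458, -0.538, 0.539, -0.459]
contact_force: [-0.2, 0.8, -1.2]
width: 0.162
```

Call:
drive_tool(
  moves=[
    {"tx":0,"ty":-3,"tz":4,"roll":0},
    {"tx":0,"ty":-6,"tz":8.5,"roll":0},
    {"tx":0,"ty":-9,"tz":13,"roll":0},
    {"tx":0,"ty":-12,"tz":17.5,"roll":0},
    {"tx":0,"ty":-16,"tz":26.5,"roll":0},
    {"tx":0,"ty":-16,"tz":26.5,"roll":0},
  ],
)

```text
time_s: 9.93
position: [0.5565, -0.0103, 0.2649]
eef_rot: [0.458, -0.538, 0.539, -0.459]
contact_force: [1.0, -0.1, -0.5]
width: 0.16
```

```bash

python3 -c "
from h import *
o=snap('i'); crop(o['side'],'i_cs.png',240,90,120,110,6);tip()"
```

```text
t 10.025 tip in box 26.8 0.7 99.0 [-0.447  -0.1749 -0.4437]
```

View pics/i_cs.png

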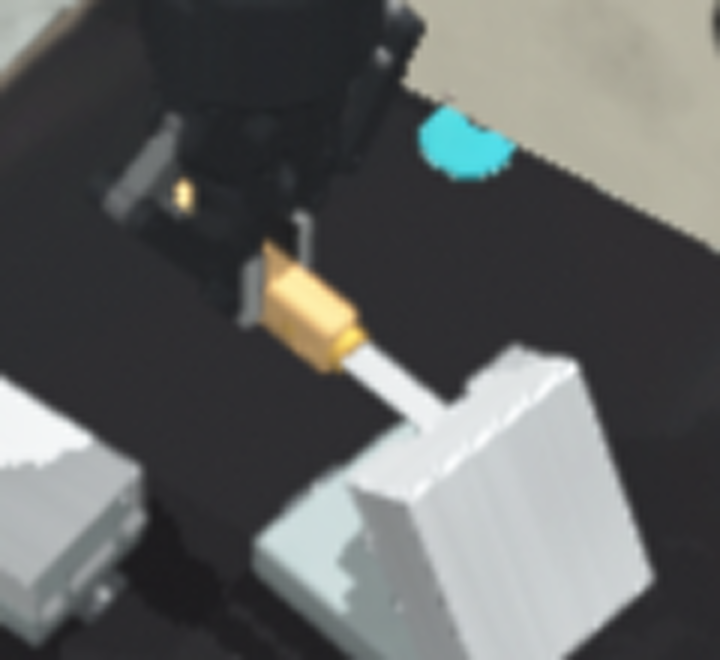

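Call:
drive_tool(
  moves=[
    {"tx":0,"ty":0,"tz":6,"roll":0},
    {"tx":0,"ty":1,"tz":13,"roll":0},
    {"tx":0,"ty":2,"tz":20,"roll":0},
    {"tx":0,"ty":3,"tz":27,"roll":0},
    {"tx":0,"ty":3,"tz":34,"roll":0},
    {"tx":0,"ty":3,"tz":40,"roll":0},
    {"tx":0,"ty":3,"tz":40,"roll":0},
  ],
)

```text
time_s: 10.9
position: [0.5956, -0.0166, 0.2614]
eef_rot: [0.458, -0.538, 0.539, -0.458]
contact_force: [0.3, 0.4, -1.2]
width: 0.164
```

Call:
drive_tool(
  moves=[
    {"tx":0,"ty":0,"tz":5,"roll":0},
    {"tx":0,"ty":0,"tz":10,"roll":0},
    {"tx":0,"ty":0,"tz":15,"roll":0},
    {"tx":0,"ty":0,"tz":18,"roll":0},
    {"tx":0,"ty":0,"tz":18,"roll":0},
  ],
)

```text
time_s: 11.52
position: [0.6131, -0.0194, 0.2614]
eef_rot: [0.458, -0.538, 0.539, -0.458]
contact_force: [-0.2, -0.1, -0.4]
width: 0.163
```

```bash

python3 -c "
from h import *
o=snap('j'); crop(o['side'],'j_cs.png',240,90,130,110,6);crop(o['top'],'j_ct.png',170,130,130,120,5);tip()"
```

```text
t 11.625 tip in box 84.7 0.9 96.0 [-0.4166  0.1602 -1.3804]
```

View pics/j_cs.png

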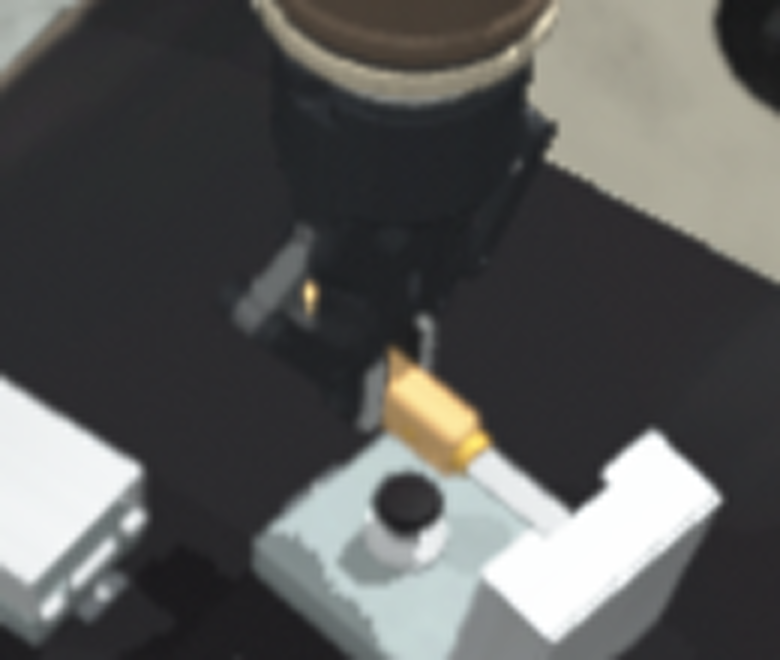

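View pics/j_ct.png

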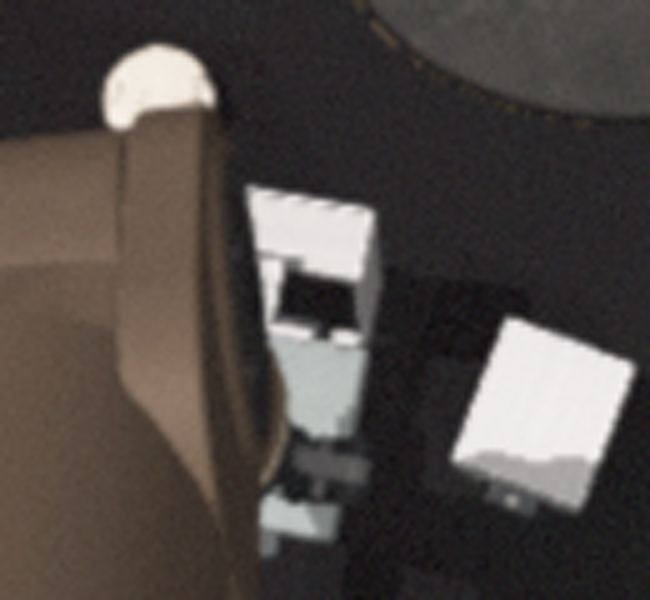

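Call:
drive_tool(
  moves=[
    {"tx":0,"ty":0,"tz":-10,"roll":0},
    {"tx":0,"ty":0,"tz":-35,"roll":0},
    {"tx":0,"ty":0,"tz":-65,"roll":0},
    {"tx":0,"ty":-3,"tz":-100,"roll":0},
    {"tx":0,"ty":-8,"tz":-135,"roll":0},
    {"tx":0,"ty":-10,"tz":-155,"roll":0},
    {"tx":0,"ty":-10,"tz":-155,"roll":0},
  ],
)

```text
time_s: 12.5
position: [0.4581, 0.0057, 0.2717]
eef_rot: [-0.459, 0.538, -0.538, 0.458]
contact_force: [0.7, -0.0, -1.1]
width: 0.165
```

```bash

python3 -c "
from h import *
o=snap('k'); crop(o['side'],'k_cs.png',240,110,130,110,6);tip()
rel([.47,-.14,.275],-.02);rel([.4995,-.284,.24],.113)
f=lambda p,o:(np.array(p)+.5)/5-.5+np.array(o)
"
```

```text
t 12.6 tip in box -70.0 0.4 106.4 [ 0.2509 -0.1441 -1.2335]
{'tx': 141.98, 'ty': -3.26, 'tz': 33.09, 'roll': -0.81} yaw0 -0.1606 t 12.6
{'tx': 279.42, 'ty': 31.77, 'tz': 85.19, 'roll': -1.57} yaw0 -0.1606 t 12.6
```

View pics/k_cs.png

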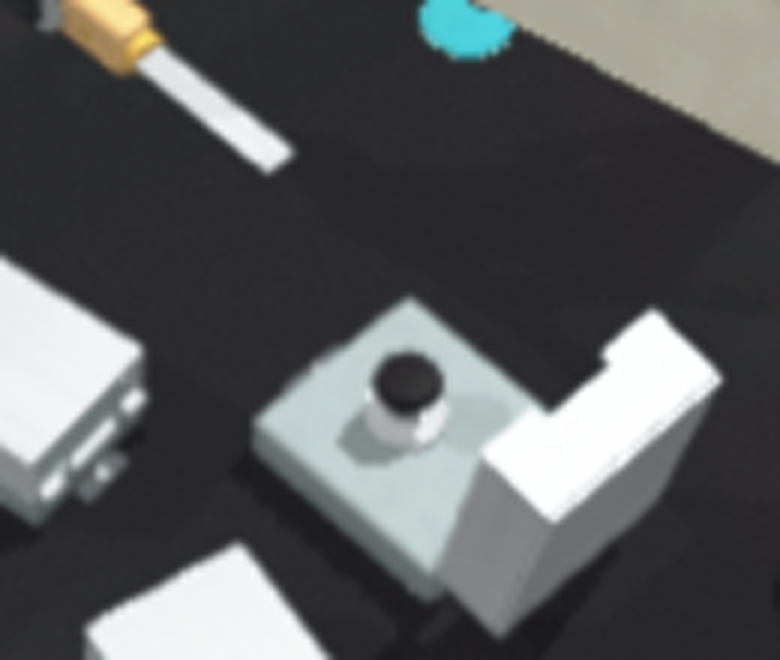

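View pics/k_top.png

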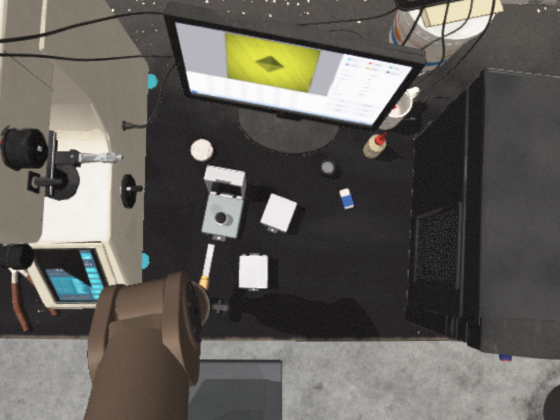

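The cover stands past upright and stays there. The plunger cap is visible in the crop at (408,382). Next I take the knife back to its old spot.

Call:
drive_tool(
  moves=[
    {"tx":45,"ty":-5,"tz":10,"roll":-0.2},
    {"tx":95,"ty":-5,"tz":22,"roll":-0.5},
    {"tx":145,"ty":-5,"tz":35,"roll":-0.8},
    {"tx":195,"ty":-3,"tz":55,"roll":-1.1},
    {"tx":245,"ty":10,"tz":75,"roll":-1.4},
    {"tx":279,"ty":31,"tz":85,"roll":-1.57},
    {"tx":279,"ty":60,"tz":85,"roll":-1.57},
    {"tx":279,"ty":72,"tz":85,"roll":-1.57},
  ],
)

```text
time_s: 13.6
position: [0.4988, -0.2841, 0.1975]
eef_rot: [0.527, -0.472, 0.47, -0.527]
contact_force: [-0.3, -0.4, -1.0]
width: 0.166
```

Call:
drive_tool(
  moves=[
    {"tx":0,"ty":0,"tz":0,"roll":0},
    {"tx":0,"ty":0,"tz":0,"roll":0},
  ],
)

```text
time_s: 13.85
position: [0.4997, -0.2832, 0.2004]
eef_rot: [-0.528, 0.47, -0.471, 0.528]
contact_force: [-0.1, -0.1, -1.0]
width: 0.158
```

```bash

python3 -c "
from h import *
rel([.4995,-.284,.1778],.113)
"
```

```text
{'tx': 0.72, 'ty': 22.55, 'tz': -0.32, 'roll': 0.01} yaw0 0.1142 t 13.85
```

Call:
drive_tool(
  moves=[
    {"tx":0,"ty":8,"tz":0,"roll":0},
    {"tx":0,"ty":15,"tz":0,"roll":0},
    {"tx":0,"ty":19,"tz":0,"roll":0},
    {"tx":0,"ty":22,"tz":0,"roll":0},
    {"tx":0,"ty":22,"tz":0,"roll":0},
  ],
)

```text
time_s: 14.48
position: [0.4989, -0.2835, 0.1777]
eef_rot: [0.528, -0.471, 0.471, -0.527]
contact_force: [-1.7, 1.2, 3.6]
width: 0.158
```

Call:
drive_tool(
  moves=[
    {"tx":0,"ty":0,"tz":0,"roll":0},
    {"tx":0,"ty":0,"tz":0,"roll":0},
    {"tx":0,"ty":0,"tz":0,"roll":0},
    {"tx":0,"ty":0,"tz":0,"roll":0},
  ],
  gripper=0.7,
)

```text
time_s: 14.98
position: [0.499, -0.2836, 0.1774]
eef_rot: [0.528, -0.471, 0.471, -0.528]
contact_force: [1.0, -0.3, -0.1]
width: 0.7
```

Call:
drive_tool(
  moves=[
    {"tx":0,"ty":-10,"tz":0,"roll":0},
    {"tx":0,"ty":-40,"tz":0,"roll":0},
    {"tx":0,"ty":-80,"tz":0,"roll":0},
    {"tx":0,"ty":-100,"tz":0,"roll":0},
    {"tx":0,"ty":-100,"tz":0,"roll":0},
  ],
)

```text
time_s: 15.6
position: [0.4996, -0.2838, 0.2797]
eef_rot: [-0.527, 0.47, -0.472, 0.528]
contact_force: [0.3, -0.7, -0.3]
width: 0.702
```

```bash

python3 -c "
from h import *
o=snap('l'); crop(o['side'],'l_cs.png',130,110,240,160,3);crop(o['top'],'l_ct.png',185,150,180,140,4)
u=np.array([np.cos(-.164),np.sin(-.164)]);P=np.r_[np.array([.6398,-.0243])-.008*u,.048];print(P,proj('side',P),proj('top',P))
rel([.47,-.14,.28],-.02);rel(np.r_[P[:2],.27],-.164)
"
```

```text
[ 0.6319 -0.023   0.048 ] [[307.277  172.2371]] [[220.1617 217.16  ]]
{'tx': -145.84, 'ty': -2.63, 'tz': -12.39, 'roll': 0.76} yaw0 0.1133 t 15.7
{'tx': -243.79, 'ty': 7.36, 'tz': 161.71, 'roll': 1.59} yaw0 0.1133 t 15.7
```

View pics/l_cs.png

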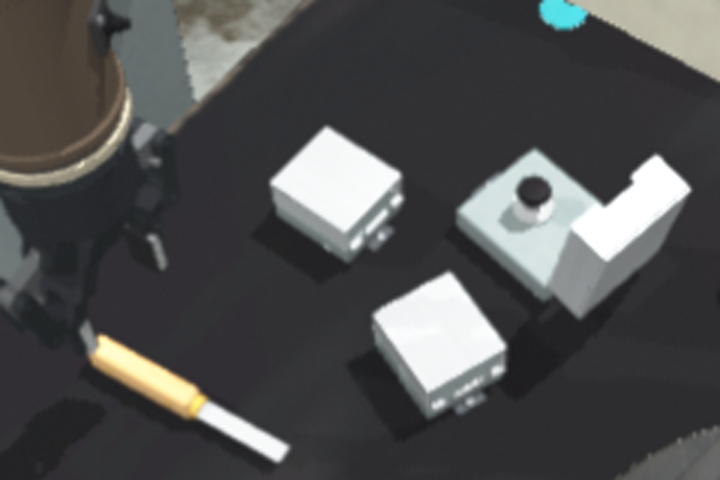

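View pics/l_ct.png

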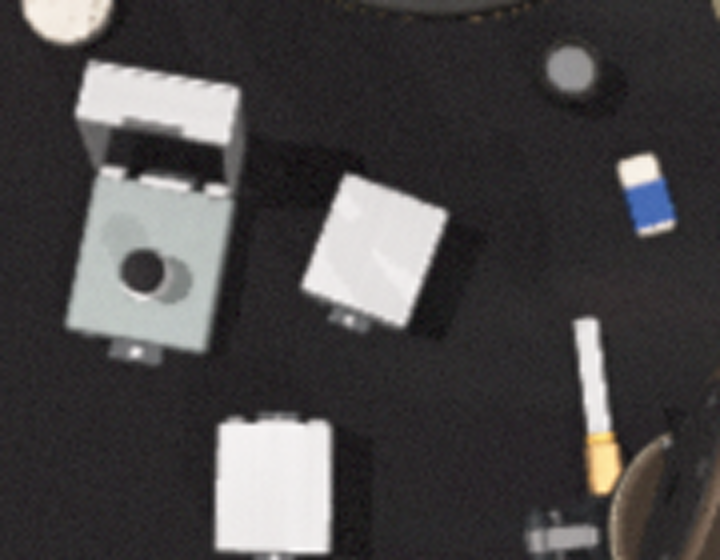

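```bash

python3 -c "
from h import *
f=lambda p,k,o:(np.array(p)+.5)/k-.5+np.array(o)
S=lambda p:f(p,3,(130,110));T=lambda p:f(p,4,(185,150))
print('cap',tri(S((535,188)),T((142,270))))
# cover: front-wall top corners when upright: outer plate corner (rear) L,R and wall edge (front) R
print('rear L',tri(S((689,187)),T((92,62))));print('rear R',tri(S((609,259)),T((240,88))));print('front L',tri(S((657,156)),T((79,117))));print('front R',tri(S((573,221)),T((233,141))))
"
```

```text
cap (array([ 0.6326, -0.0223,  0.0473]), np.float64(0.21945167310006802))
rear L (array([ 0.7337, -0.0016,  0.1116]), np.float64(0.13425077587296286))
rear R (array([ 0.7216, -0.078 ,  0.1105]), np.float64(0.49979559694136044))
front L (array([0.7045, 0.0045, 0.1142]), np.float64(0.39942375584477613))
front R (array([ 0.6913, -0.0754,  0.1225]), np.float64(0.620829335846421))
```

Call:
drive_tool(
  moves=[
    {"tx":-45,"ty":-3,"tz":0,"roll":0.2},
    {"tx":-95,"ty":-3,"tz":5,"roll":0.5},
    {"tx":-140,"ty":-3,"tz":25,"roll":0.8},
    {"tx":-175,"ty":-3,"tz":60,"roll":1.1},
    {"tx":-210,"ty":-3,"tz":100,"roll":1.4},
    {"tx":-235,"ty":3,"tz":140,"roll":1.59},
    {"tx":-243.5,"ty":7,"tz":162,"roll":1.59},
    {"tx":-243.5,"ty":7,"tz":162,"roll":1.59},
  ],
  gripper=0,
  newtons=40,
)

```text
time_s: 16.7
position: [0.6329, -0.0217, 0.2685]
eef_rot: [-0.458, 0.539, -0.538, 0.457]
contact_force: [-0.1, 0.3, 0.5]
width: 0.002
```

Call:
drive_tool(
  moves=[
    {"tx":0,"ty":0,"tz":0,"roll":0},
    {"tx":0,"ty":0,"tz":0,"roll":0},
  ],
)

```text
time_s: 16.95
position: [0.6316, -0.0245, 0.2703]
eef_rot: [-0.457, 0.54, -0.54, 0.457]
contact_force: [-0.0, 0.4, -0.0]
width: -0.003
```

```bash

python3 -c "
from h import *
o=snap('m'); crop(o['side'],'m_cs.png',240,90,130,110,6)
s=status.sense();print(s['position'],s['width'],s['contact_force'])
rel([.6321,-.0227,.225],-.164)
"
```

```text
[ 0.6319 -0.0242  0.2706] 0.0018242528025408224 [ 0.1251 -0.5658  0.0585]
{'tx': -1.52, 'ty': 45.64, 'tz': -0.05, 'roll': -0.01} yaw0 -0.1654 t 17.05
```

View pics/m_cs.png

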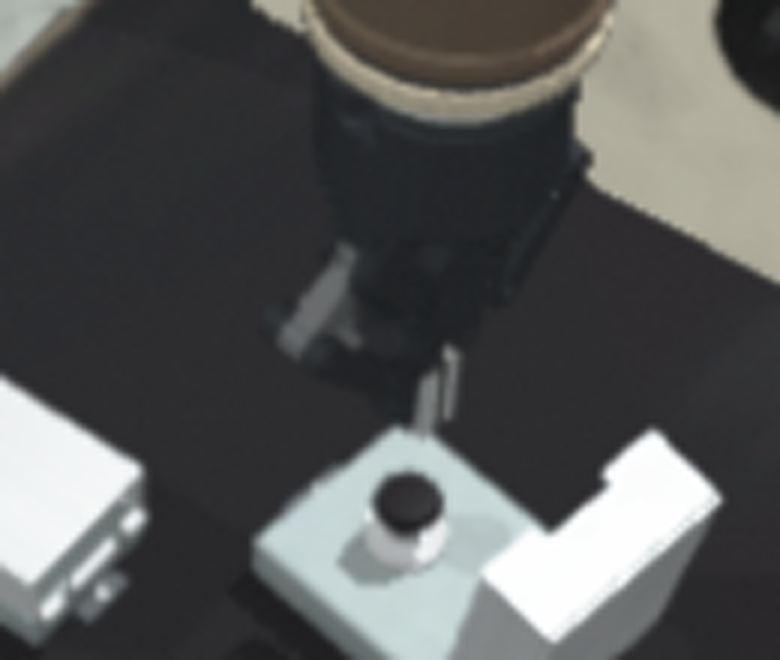

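Call:
drive_tool(
  moves=[
    {"tx":-1.5,"ty":20,"tz":0,"roll":0},
    {"tx":-1.5,"ty":38,"tz":0,"roll":0},
    {"tx":-1.5,"ty":45,"tz":0,"roll":0},
    {"tx":-1.5,"ty":45,"tz":0,"roll":0},
    {"tx":-1.5,"ty":45,"tz":0,"roll":0},
  ],
)

```text
time_s: 17.68
position: [0.6329, -0.0219, 0.2259]
eef_rot: [0.457, -0.539, 0.54, -0.458]
contact_force: [0.4, -0.1, -1.2]
width: 0.001
```

Call:
drive_tool(
  moves=[
    {"tx":0,"ty":0,"tz":0,"roll":0},
    {"tx":0,"ty":0,"tz":0,"roll":0},
  ],
)

```text
time_s: 17.92
position: [0.6328, -0.0218, 0.2258]
eef_rot: [0.457, -0.539, 0.539, -0.457]
contact_force: [0.0, 0.1, -0.1]
width: -0.002
```

```bash

python3 -c "
from h import *
o=snap('n'); crop(o['side'],'n_cs.png',270,130,70,60,10)
s=status.sense();print(s['position'],s['width'],s['contact_force'])
"
```

```text
[ 0.6327 -0.0218  0.2256] 0.0015452486440417851 [-0.0399 -0.2673 -0.2577]
```

View pics/n_cs.png

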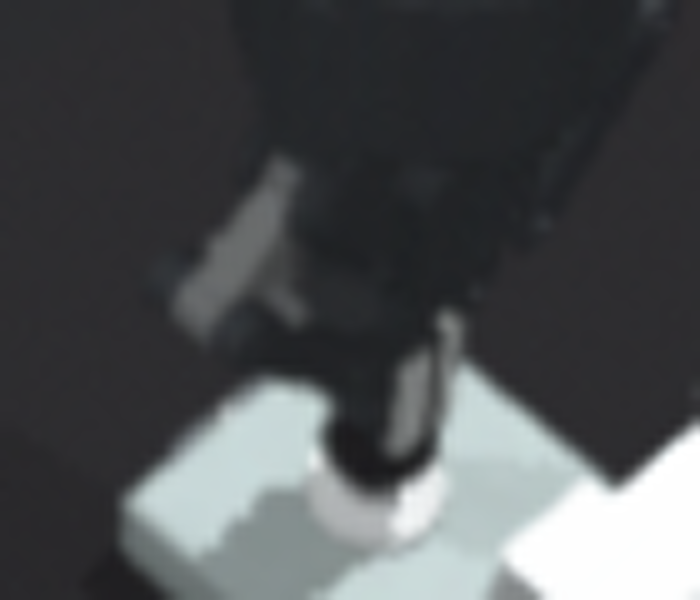

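Call:
drive_tool(
  moves=[
    {"tx":0,"ty":1.5,"tz":0,"roll":0},
    {"tx":0,"ty":3,"tz":0,"roll":0},
    {"tx":0,"ty":3,"tz":0,"roll":0},
    {"tx":0,"ty":3,"tz":0,"roll":0},
  ],
)

```text
time_s: 18.52
position: [0.6327, -0.0218, 0.2224]
eef_rot: [-0.457, 0.539, -0.539, 0.457]
contact_force: [0.3, 0.5, -0.5]
width: 0.001
```

Call:
drive_tool(
  moves=[
    {"tx":0,"ty":1,"tz":0,"roll":0},
    {"tx":0,"ty":1,"tz":0,"roll":0},
    {"tx":0,"ty":1,"tz":0,"roll":0},
  ],
)

```text
time_s: 18.9
position: [0.6327, -0.0218, 0.2215]
eef_rot: [0.457, -0.539, 0.539, -0.457]
contact_force: [-0.3, 0.7, 0.9]
width: 0.0
```

Call:
drive_tool(
  moves=[
    {"tx":0,"ty":1,"tz":0,"roll":0},
    {"tx":0,"ty":1,"tz":0,"roll":0},
    {"tx":0,"ty":1,"tz":0,"roll":0},
  ],
)

```text
time_s: 19.27
position: [0.6327, -0.0218, 0.2205]
eef_rot: [0.457, -0.539, 0.539, -0.457]
contact_force: [-0.5, 0.7, 2.6]
width: 0.001
```

Call:
drive_tool(
  moves=[
    {"tx":0,"ty":1,"tz":0,"roll":0},
    {"tx":0,"ty":1,"tz":0,"roll":0},
    {"tx":0,"ty":1,"tz":0,"roll":0},
  ],
)

```text
time_s: 19.65
position: [0.6328, -0.0218, 0.2195]
eef_rot: [0.457, -0.539, 0.539, -0.457]
contact_force: [0.6, 0.4, 3.5]
width: 0.001
```

Call:
drive_tool(
  moves=[
    {"tx":0,"ty":1,"tz":0,"roll":0},
    {"tx":0,"ty":1,"tz":0,"roll":0},
    {"tx":0,"ty":1,"tz":0,"roll":0},
  ],
)

```text
time_s: 20.02
position: [0.6328, -0.0218, 0.2185]
eef_rot: [0.457, -0.539, 0.539, -0.457]
contact_force: [0.9, 0.5, 4.1]
width: 0.0
```

Call:
drive_tool(
  moves=[
    {"tx":0,"ty":1,"tz":0,"roll":0},
    {"tx":0,"ty":2,"tz":0,"roll":0},
    {"tx":0,"ty":3,"tz":0,"roll":0},
    {"tx":0,"ty":3.5,"tz":0,"roll":0},
    {"tx":0,"ty":3.5,"tz":0,"roll":0},
    {"tx":0,"ty":3.5,"tz":0,"roll":0},
  ],
)

```text
time_s: 20.78
position: [0.6328, -0.0218, 0.215]
eef_rot: [0.457, -0.539, 0.539, -0.457]
contact_force: [0.5, 0.0, 4.5]
width: -0.0
```

```bash

python3 -c "
from h import *
F=[];Z=[]
for i in range(12):
    im=vision.camera('side' if i%2 else 'top'); s=status.sense();F.append(s['contact_force'][2]);Z.append(s['position'][2]);
    if i==11: crop(im,'q_cs.png',270,130,70,60,10)
    if i==10: cv2.imwrite('pics/q_top.png',im)
print(np.mean(F),np.std(F),np.mean(Z),s['time_s'])
"
```

```text
5.1697323005810984 0.5335600534852545 0.21498251318952175 21.375
```

View pics/q_cs.png

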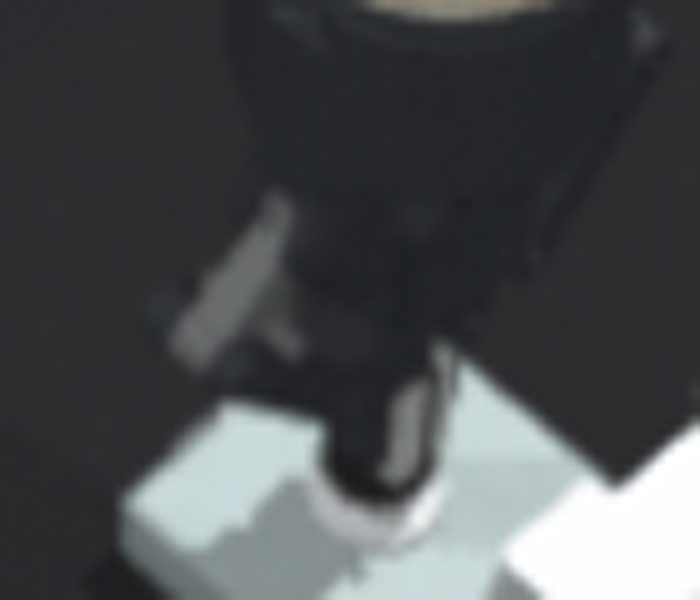

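Call:
drive_tool(
  moves=[
    {"tx":0,"ty":0.5,"tz":0,"roll":0},
    {"tx":0,"ty":0.9,"tz":0,"roll":0},
    {"tx":0,"ty":0.9,"tz":0,"roll":0},
    {"tx":0,"ty":0.9,"tz":0,"roll":0},
  ],
)

```text
time_s: 21.88
position: [0.6327, -0.0218, 0.2141]
eef_rot: [0.457, -0.539, 0.539, -0.457]
contact_force: [-0.2, -0.2, 5.2]
width: -0.0
```

```bash

python3 -c "
from h import *
F=[];Z=[]
for i in range(12):
    im=vision.camera('side' if i%2 else 'top'); s=status.sense();F.append(s['contact_force'][2]);Z.append(s['position'][2]);
    if i==11: cv2.imwrite('pics/z_side.png',im);crop(im,'z_cs.png',270,130,70,60,10)
    if i==10: cv2.imwrite('pics/z_top.png',im)
print(np.mean(F),np.std(F),np.mean(Z),s['time_s'])
"
```

```text
5.783519725235023 0.4017524743684527 0.21412234345301406 22.475
```

View pics/z_cs.png

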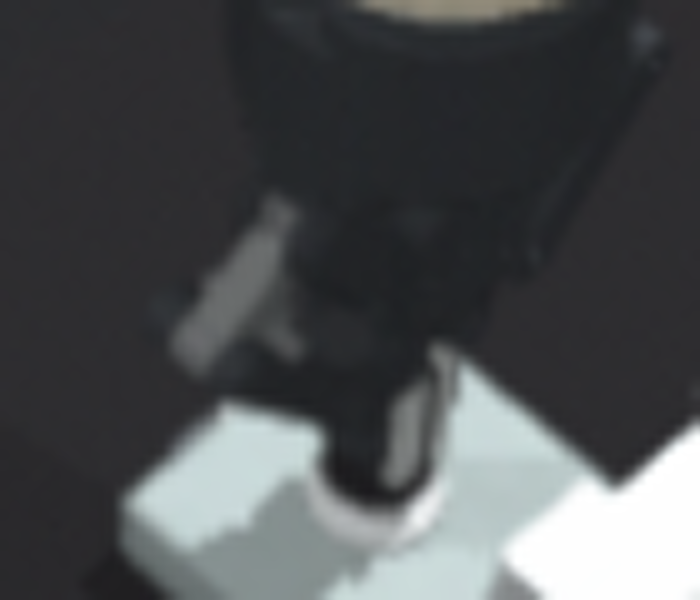

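View pics/z_side.png

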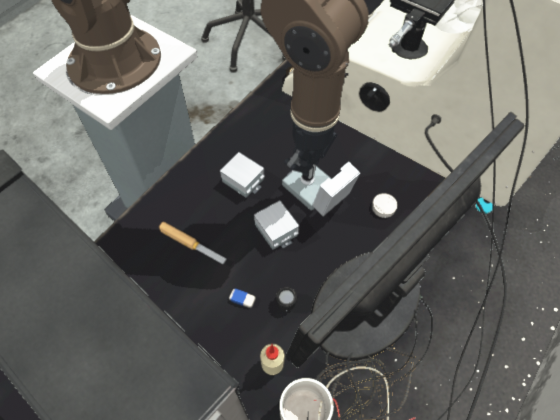

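The picture shows the plunger cap pressed under the fingertips, the cover open at (342,185), the knife flat at (190,242), and the bystanders still in place. Travel is about 6.9 mm by height and the force is 5.8 N. I am handing the job in.

```bash
python3 -c "
from h import *
print(r.finish_job())"
```

```text
the job is handed in; nothing more can be done
None
```

The job is handed in, with the closed fingertips still holding the plunger at about its middle position.

- **Cover:** I put the knife blade into the notch of the largest box and levered the cover up. It stands at about 1.69 rad, just past upright, measured from its corners in two views.
- **Knife:** It lies flat on the bench at its original spot, released before I went to the plunger.
- **Plunger:** The last readings put its travel at 6.9 mm by tool height. The mean force was 5.8 N, against the expected 5.5 N at 7 mm. Travel stayed well short of the bottom.
- **Bystanders and time:** The hardness block, loupe and eraser look unmoved in the last pictures. The job took about 22.5 s.

No check failed. Single force readings scatter by about 0.5 N, so I averaged the final value over 12. One move call was refused early on for a missing key in its rows; the arm did not move, and I sent the call again.

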